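# Tare the portion scale under its mixing bowl

## Task

The empty steel bowl standing on the portion scale has swung the pointer round. Tare the scale: with a fingertip, push the dial's ring round by its finger lugs (either way) until the zero mark, the one long broad line on the dial, lies right under the pointer, then take your hand away. Leave the bowl standing where it is on the pan and do not disturb the other things on the table.

Things in the scene. Friction and masses are not known exactly. Their poses are not given: they have to be found in the camera images.
- scale: low white portion scale, fixed to the table. Origin on the dial's vertical axis at table height. Housing 205 mm along its x (from -103 to +103) and 410 mm along its y (from -105 to +305), top 54 mm above the table. The round dial is at its -y end, the round pan at its +y end.
- dial_axis (a point): point on the dial's vertical turning axis, level with the top of its grey ring, 78 mm above the table. Ring (outer radius 89 mm, inner 75 mm), white dial face, the clear lens over it (top 1.5 mm below the ring's top) and four finger lugs on the ring turn together about this axis, without end stops, against friction of about 0.14 N m (2 N at a lug), and stay where they are left.
- lug (a point): middle of the top of one of four equal finger lugs on the ring, 96 mm above the table and 81 mm from the dial axis, 45 degrees anticlockwise (from above) from the zero mark; the others follow every 90 degrees. Each is a block with rounded edges, 13 mm radially, 12 mm along the rim, rising 18 mm above the ring.
- zero_mark (a point): point of the dial on the middle line of its zero mark, 62 mm from the dial axis, 78 mm above the table (level with the ring's top, the print is 14 mm lower). The mark is a black radial line 26 mm long and 5 mm broad (radius 47 to 73 mm); the 49 other marks are shorter and thinner, 7.2 degrees apart.
- pointer_tip (a point): the pointer's tip, 62 mm from the dial axis; this point is given 78 mm above the table like zero_mark (the needle lies under the lens, 10 mm lower). A dark needle, 2.4 mm broad, with a small arrow head near its tip and a short broad tail; the load on the pan turns it, the dial does not. The zero is set when zero_mark and pointer_tip coincide.
- dial (a joint): angle of the dial, clockwise from above, rad, any number of turns; at 0 the zero mark points along the scale's +x
- pointer (a joint): angle of the pointer, clockwise from above, rad; at 0 (empty pan) it points along the scale's +x; 5.03 rad per kg on the pan. It stays still unless the pan or bowl is touched.
- pan_top (a point): centre of the top of the round steel pan (radius 90 mm), 205 mm from the dial axis along the scale's +y, 80 to 83 mm above the table; it is sprung and sinks under load
- bowl: empty steel bowl on the pan, rim radius 80 mm, 55 mm high; origin at the centre of its foot; to be left on the pan
- tub_large: bystander: lidded tub, radius 56 mm, 75 mm high, origin at the centre of its underside
- tub_small: bystander: lidded tub, radius 43 mm, 52 mm high, origin at the centre of its underside
- tape: bystander: roll of tape lying flat, radius 50 mm, 48 mm high, origin at the centre of its underside
- spatula: bystander: spatula lying flat in front of the scale, 240 mm long along its x, blade 65 mm wide, 20 mm high, origin at its middle
- water_bottle: bystander: standing bottle, radius 32 mm, 200 mm high, origin at the centre of its underside
- can: bystander: standing drink can, radius 33 mm, 120 mm high, origin at the centre of its underside

How it is judged:
By the outcome, as a careful person would: the job done as asked, in the order asked, and still so for the second after the job is handed in, with the robot touching nothing.
It also fails if it takes over 45 s, if anything falls off the work surface, if the arm or the gripper's body presses on something with over 40 N, if the wrist force passes 120 N, or if a joint passes its speed limit or range.

## Robot

A 6-joint arm with a two-finger parallel gripper is mounted at the origin on the work surface. World frame = base frame: x ahead of the robot, y to its left, z up, the work surface at z = 0. Lengths are in m, angles in degrees, forces in N, time in s.
With the tool pointing down it reaches from about 0.35 to 0.875 m from the base axis. Payload 4.2 kg.
Tool frame: the origin (TCP) lies midway between the tips of the shut fingers; the grasp point (between the pads) lies r.grasp_offset behind it (r.grasp_offset is the distance from the TCP to the grasp point, in m); z points along the fingers, y is the direction in which the jaws open and shut (so a half turn about z gives the same grasp; the last joint's range is limited). The gripper opens to 87 mm and grips with 3 to 60 N. Pads are 19 mm wide; open, the fingers measure 117 mm over their backs; the gripper's body (75 mm by 190 mm) begins 51 mm behind the grasp point.
Start: joints at [85.749, 22.042, 0.453, 0, -68.411, -14.817], TCP at [0.204, 0.591, 0.191] pointing down, gripper open.
Joint ranges: [-179.83, 179.83], [-69.29, 118.12], [-61.27, 80.66], [-181.25, 117.63], [-171.15, -9.14], [-177.46, 177.46]. Speed limits (degrees/s): [159.86, 159.86, 180, 180, 180, 180].

## Interface

Orientations are given as a 3x3 rotation matrix whose columns are the frame's x, y, z axes.
In Python, from station import sense, optics, r gives the robot as it stands. The module is installed in compiled form; this text tells all that it offers.
- The arm moves only by the tool servo_tool, never from a script. Its argument "deltas" is a list of rows, each an object with "slide": the shift along the tool's x, y, z in units of 25 mm (1.0 is 25 mm), a list of three; "spin": the turn about the tool's z in units of 8 degrees (1.0 is 8 degrees). A call has 1 to 10 rows; each row shifts and turns the pose as measured when the row begins, along the tool's axes as they then stand; what a row does not reach is not made up. A row lasts 1/10 s, in which the tool goes at most 50 mm and 8.59 degrees, less where a joint would pass 70% of its speed; a pose out of reach is approached as far as the arm can. A call is refused whole if a number of a shift passes 1 or a number of a turn 1, either way. A call with a gripper value outside its range is refused whole. "gripper" is the closure in counts, from 0 (fully open) to 255 (shut), set as the call begins (left out, the last holds). The fingers move at their own pace and stop on an object; the grip force is fixed at half the most. Time passes only in rows, so rows that do not move let the fingers close. It gives the time, the measured TCP pose, the force and the opening at its end, in the units of the state.
- sense(): the state, without advancing time (a new reading comes with each control period).
- optics.capture(name): name is "scene" or "top" or "wrist"; returns a dict with "frame" (400x640x3 uint8, red, green, blue), "camera_matrix" (3x3 intrinsics, pixels), "eye" and "rotation" of the camera in the world. Camera axes: x right, y down, z forward; pixel columns grow to the right and rows downward; lengths in m; the calibration is good to about 2 mm. A picture is of the moment at which its call begins. There is no depth.
- r.finish_job(): hands the job in, once; it reports no verdict.
The state is a dict: "time_s": time; "joints": joint angles; "joint_velocities": joint speeds; "effort": joint torques, N m; "tcp_pos": TCP position; "ee_rot": TCP orientation; "wrist_force": force on the tool from outside, world axes, zero at the start; "moment": the same for the moment, N m; "gripper_width": opening from 0.0 (shut) to 1.0 (fully open).
Only numpy, scipy, OpenCV 4.12 (cv2) and the standard library are available. Lean on these libraries where they do the work, as an engineer would, in place of code of your own. Each camera call takes 0.05 s, during which the arm holds its last target.

## Working session

There is one attempt and no reset: what is moved stays moved. The work goes in short steps, Python scripts to look and compute and a tool call to move; the robot and the scene stay as the last step left them, time stands still between calls to the robot, and variables do not carry over. Pictures are saved under pics/ and viewed, and the job is handed in when it is done.

Besides the shell and the picture viewer there is one more tool, called after "Call:" as name(argument=value, ...), one argument or row to a line, values as JSON. servo_tool: Moves the arm, as the interface text tells. Its arguments: {"type":"object","properties":{"deltas":{"type":"array"},"gripper":{"type":"number"}},"required":["deltas"]}

```bash
mkdir -p pics
cat > h.py <<'E'
import numpy as np, cv2
from station import sense, optics, r
def cap(n,fn=None):
    c=optics.capture(n)
    if fn: cv2.imwrite('pics/'+fn,cv2.cvtColor(c['frame'],cv2.COLOR_RGB2BGR))
    return c
def ray(c,u,v,z):
    K=np.array(c['camera_matrix']);R=np.array(c['rotation']);e=np.array(c['eye'])
    d=R@np.linalg.solve(K,np.array([u,v,1.0]));return e+d*(z-e[2])/d[2]
def proj(c,p):
    K=np.array(c['camera_matrix']);R=np.array(c['rotation']);e=np.array(c['eye'])
    q=K@(R.T@(np.array(p)-e));return q[:2]/q[2]
E
python3 - <<'E'
from h import *
for n in ['scene','top','wrist']:
    c=cap(n,n+'0.png');print(n,c['eye'],np.round(c['rotation'],3).tolist(),np.round(c['camera_matrix'],1).tolist())
s=sense();print(s)
E
```

```text
scene [0.97394073 0.45029801 0.7404635 ] [[-0.798, 0.426, -0.428], [0.603, 0.551, -0.577], [-0.01, -0.718, -0.696]] [[404.7, 0.0, 321.8], [0.0, 404.7, 204.5], [0.0, 0.0, 1.0]]
top [ 0.44255033 -0.08345704  1.25518892] [[-0.007, -0.993, 0.118], [-1.0, 0.009, 0.016], [-0.017, -0.118, -0.993]] [[465.0, 0.0, 324.6], [0.0, 465.0, 198.2], [0.0, 0.0, 1.0]]
wrist [0.28479266 0.56280651 0.38313414] [[-0.326, -0.9, -0.29], [-0.945, 0.311, 0.098], [0.002, 0.306, -0.952]] [[294.6, 0.0, 321.4], [0.0, 294.6, 198.4], [0.0, 0.0, 1.0]]
{'time_s': 0.15, 'joints': array([ 8.57509018e+01,  2.20819628e+01,  3.96963695e-01, -1.87851478e-02,
       -6.84084821e+01, -1.48176733e+01]), 'joint_velocities': array([ 0.07142448, -0.11746099,  0.26781734,  0.16445325, -0.00084654,
        0.01330012]), 'effort': array([-5.90756099e-04, -3.91050982e+01,  1.87587637e+01,  4.22238305e+00,
        1.23919218e-02, -1.37107049e-04]), 'tcp_pos': array([0.20399077, 0.59024982, 0.18969612]), 'ee_rot': array([[ 9.45099048e-01, -3.26783735e-01, -4.24903894e-04],
       [-3.26783988e-01, -9.45097694e-01, -1.60446257e-03],
       [ 1.22736581e-04,  1.65522784e-03, -9.99998623e-01]]), 'wrist_force': array([ 0.0986746 , -0.43314888,  0.19401263]), 'moment': array([-0.0183958 , -0.01465808,  0.00424053]), 'gripper_width': 1.0076273335119268}
```

View pics/scene0.png

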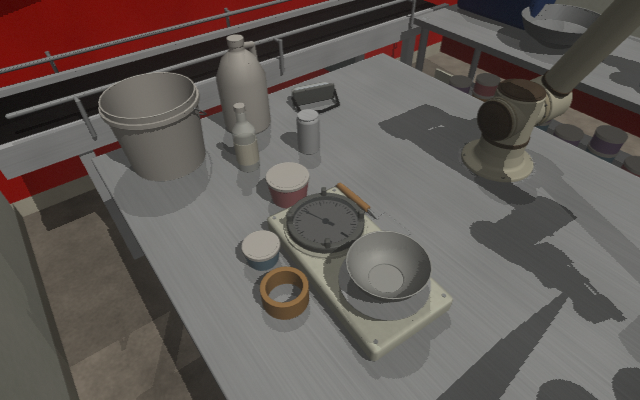

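View pics/top0.png

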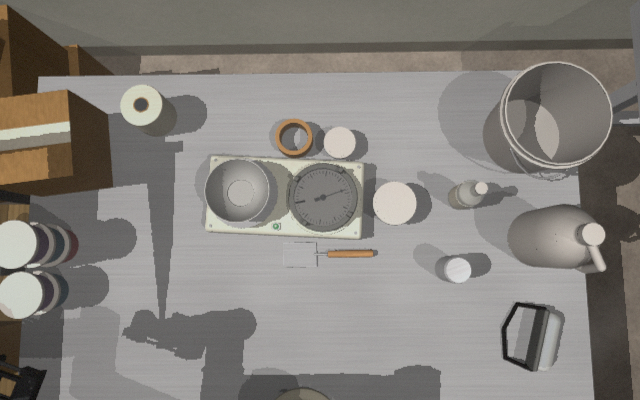

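View pics/wrist0.png

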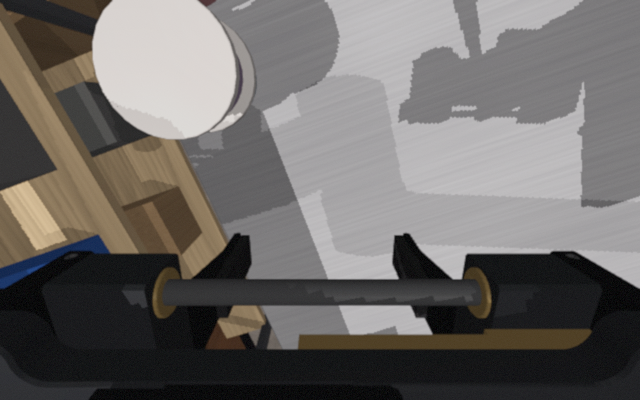

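The top view shows the dial at about (322,197), the bowl at (240,190) on the pan, the large tub at (395,203), the small tub at (340,142) and the spatula at (335,254). I'll zoom in on the dial.

Run:
```python
from h import *
a=cv2.imread('pics/top0.png');cv2.imwrite('pics/top0z.png',cv2.resize(a[150:245,275:370],None,fx=6,fy=6,interpolation=cv2.INTER_CUBIC)*1)
a=cv2.imread('pics/scene0.png');cv2.imwrite('pics/scene0z.png',cv2.resize(a[175:260,270:380],None,fx=7,fy=7,interpolation=cv2.INTER_CUBIC))
c=cap('top');print(ray(c,322,197,.078),proj(c,[0.4,0,0.078]))
```

```text
[ 0.58535252 -0.05720581  0.078     ] [299.67046159 270.65083506]
```

View pics/top0z.png

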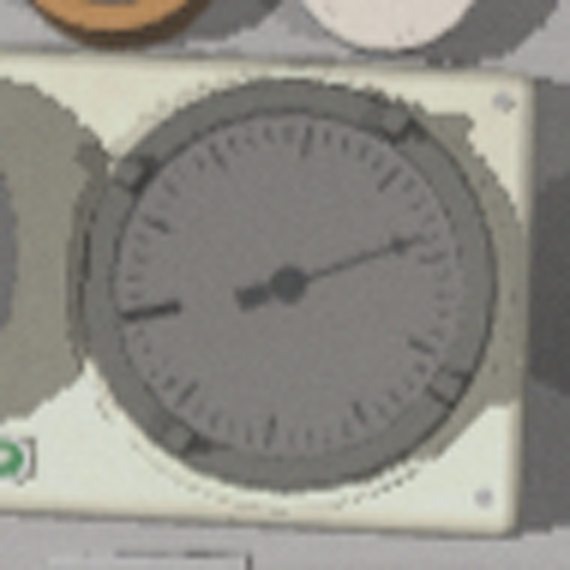

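View pics/scene0z.png

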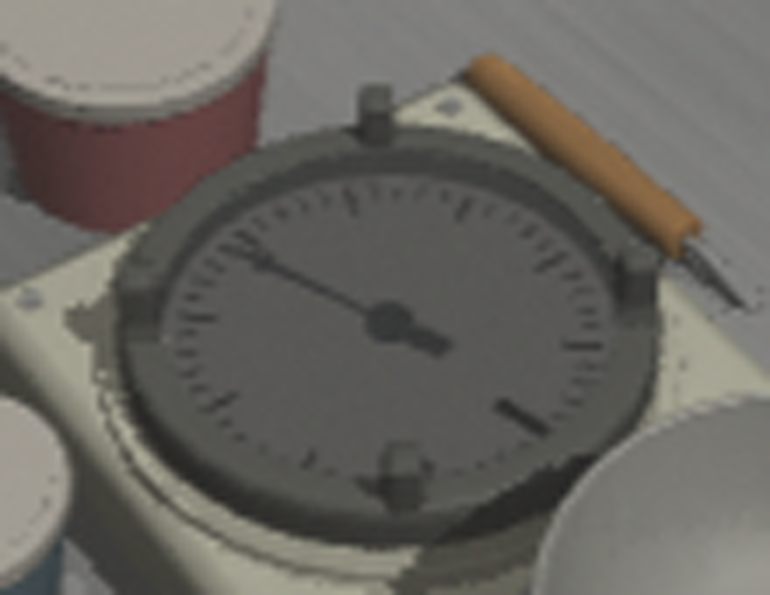

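```bash
cat >> h.py <<'E'
def polar(c,axis,z,box):
    u0,u1,v0,v1=box
    f=cv2.cvtColor(c['frame'],cv2.COLOR_RGB2GRAY).astype(float)
    U,V=np.meshgrid(np.arange(u0,u1),np.arange(v0,v1))
    P=np.array([ray(c,u,v,z) for u,v in zip(U.ravel(),V.ravel())])
    d=P[:,:2]-np.array(axis)[:2]
    return np.hypot(d[:,0],d[:,1]),np.degrees(np.arctan2(d[:,1],d[:,0])),f[v0:v1,u0:u1].ravel(),P
def dirs(c,axis,box,verbose=1):
    # zero mark angle (world deg, ccw) and pointer angle
    out=[]
    for z,lo,hi in ((.064,.048,.057),(.068,.020,.045)):
        rr,a,g,P=polar(c,axis,z,box); m=(rr>lo)&(rr<hi)
        med=np.median(g[m]); w=np.clip(med-g-12,0,None)*m
        h=np.array([w[np.abs((a-k+180)%360-180)<6].sum() for k in range(0,360,3)])
        out.append((a,w,h,rr))
    res=[]
    for a,w,h,rr in out:
        best=[]
        hh=h.copy()
        for _ in range(2):
            k=3*int(np.argmax(hh)); d=(a-k+180)%360-180; s=np.abs(d)<13
            ang=k+(w*d)[s].sum()/w[s].sum(); best.append((round((ang+180)%360-180,2),round(hh.max()),round((w*rr)[s].sum()/w[s].sum(),4)))
            for j in range(-8,9): hh[(int(np.argmax(h)) +j)%120]=0
        res.append(best)
    return res
E
python3 - <<'E'
from h import *
print(r.grasp_offset)
c=cap('top')
L=np.array([[135,172],[400,122],[452,385],[183,438]])/6+[275,150]-.4
W=np.array([ray(c,u,v,.096) for u,v in L]);print(W)
ax=W.mean(0);print('lug mean',ax,np.hypot(*(W-ax)[:,:2].T),np.degrees(np.arctan2(*(W-ax)[:,1::-1].T)))
s=cap('scene')
L2=np.array([[376,92],[637,258],[403,455],[138,272]])/7+[270,175]-.4
W2=np.array([ray(s,u,v,.096) for u,v in L2]);a2=W2.mean(0);print(W2,a2,np.hypot(*(W2-a2)[:,:2].T),np.degrees(np.arctan2(*(W2-a2)[:,1::-1].T)))
# ring hub centre
print('hub',ray(c,288/6+275-.4,285/6+150-.4,.068),ray(s,388/7+270-.4,322/7+175-.4,.068))
print(dirs(c,ax,(280,365,155,240)))
for n,(u,v,z) in dict(bowl=(238,190,.137),tubL=(395,203,.075),tubS=(340,142,.052),tape=(294,137,.048),bottle=(481,188,.2),can=(458,268,.12)).items(): print(n,ray(c,u,v,z))
E
```

```text
0.0187
[[ 0.63142967  0.00498289  0.096     ]
 [ 0.65160539 -0.10676771  0.096     ]
 [ 0.54031572 -0.12712199  0.096     ]
 [ 0.51918519 -0.01497082  0.096     ]]
lug mean [ 0.58563399 -0.06096941  0.096     ] [0.0802929  0.08031009 0.08018672 0.08081654] [  55.22482118  -34.76894734 -124.41335752  145.30742607]
[[ 0.54054521 -0.12694251  0.096     ]
 [ 0.52269974 -0.0121713   0.096     ]
 [ 0.6330223   0.00799022  0.096     ]
 [ 0.65304251 -0.10479171  0.096     ]] [ 0.58732744 -0.05897882  0.096     ] [0.08250842 0.07979777 0.08107326 0.080108  ] [-124.54125519  144.08553088   55.69318371  -34.88206313]
hub [ 0.58629189 -0.05852463  0.068     ] [ 0.58702541 -0.05968257  0.068     ]
[[(np.float64(98.74), 222, np.float64(0.0537)), (np.float64(-69.37), 109, np.float64(0.0507))], [(np.float64(-67.59), 134, np.float64(0.0304)), (np.float64(103.96), 106, np.float64(0.0226))]]
bowl [0.59730278 0.14592714 0.137     ]
tubL [ 0.56856582 -0.24293814  0.075     ]
tubS [ 0.73442771 -0.10517386  0.052     ]
tape [0.75039904 0.0168539  0.048     ]
bottle [ 0.58776637 -0.42229269  0.2       ]
can [ 0.40525627 -0.38395335  0.12      ]
```

Call:
servo_tool(
  deltas=[
    {"slide": [0.5, 0.5, 0]},
    {"slide": [1, 1, 0]},
    {"slide": [1, 1, 0]},
    {"slide": [1, 1, 0]},
    {"slide": [1, 1, 0]},
    {"slide": [1, 1, 0]},
    {"slide": [1, 1, 0]},
    {"slide": [1, 1, 0]},
    {"slide": [1, 1, 0]},
    {"slide": [1, 1, 0]},
  ],
  gripper=255,
)

```text
invalid input
```

Call:
servo_tool(
  deltas=[
    {"slide": [0.5, 0.5, 0], "spin": 0},
    {"slide": [1, 1, 0], "spin": 0},
    {"slide": [1, 1, 0], "spin": 0},
    {"slide": [1, 1, 0], "spin": 0},
    {"slide": [1, 1, 0], "spin": 0},
    {"slide": [1, 1, 0], "spin": 0},
    {"slide": [1, 1, 0], "spin": 0},
    {"slide": [1, 1, 0], "spin": 0},
    {"slide": [1, 1, 0], "spin": 0},
    {"slide": [1, 1, 0], "spin": 0},
  ],
  gripper=255,
)

```text
time_s: 1.3
tcp_pos: [0.3541, 0.2807, 0.1891]
ee_rot: [[0.948, -0.32, 0.001], [-0.32, -0.948, -0.0], [0.001, -0.0, -1.0]]
wrist_force: [0.5, -0.8, 0.6]
gripper_width: 0.173
```

Call:
servo_tool(
  deltas=[
    {"slide": [1, 1, 0], "spin": 0},
    {"slide": [1, 1, 0], "spin": 0},
    {"slide": [1, 1, 0], "spin": 0},
    {"slide": [1, 1, 0], "spin": 0},
    {"slide": [1, 1, 0], "spin": 0},
    {"slide": [1, 1, 0], "spin": 0},
    {"slide": [1, 1, 0], "spin": 0},
    {"slide": [1, 1, 0], "spin": 0},
    {"slide": [0.7, 1, 0], "spin": 0},
    {"slide": [0.5, 0.8, 0], "spin": 0},
  ],
)

```text
time_s: 2.3
tcp_pos: [0.4989, -0.0393, 0.1911]
ee_rot: [[0.948, -0.319, 0.006], [-0.319, -0.948, 0.003], [0.004, -0.005, -1.0]]
wrist_force: [0.5, 0.0, -0.3]
gripper_width: 0.007
```

Call:
servo_tool(
  deltas=[
    {"slide": [0, 0, 0], "spin": -0.9},
    {"slide": [0, 0, 0], "spin": -0.9},
    {"slide": [0, 0, 0], "spin": -0.6},
    {"slide": [0, 0, 0], "spin": 0},
    {"slide": [0, 0, 0], "spin": 0},
  ],
)

```text
time_s: 2.8
tcp_pos: [0.499, -0.0435, 0.1907]
ee_rot: [[1.0, 0.014, 0.005], [0.014, -1.0, 0.003], [0.005, -0.003, -1.0]]
wrist_force: [0.2, -0.0, -0.2]
gripper_width: 0.005
```

Run:
```python
from h import *
c=cap('wrist','w1.png');s=sense();print(s['time_s'],s['tcp_pos'],s['joints'],s['wrist_force'],c['eye'])
print(proj(c,[.5865,-.0595,.068]))
```

```text
2.85 [ 0.49898496 -0.0433895   0.19066791] [ 13.55871371   9.73585241 -16.72358119  -0.12070293 -63.21703085
  77.29994139] [-0.27394187 -0.06812055 -0.55677455] [ 0.58339039 -0.04288006  0.38464163]
[338.58484707 102.47711575]
```

View pics/w1.png

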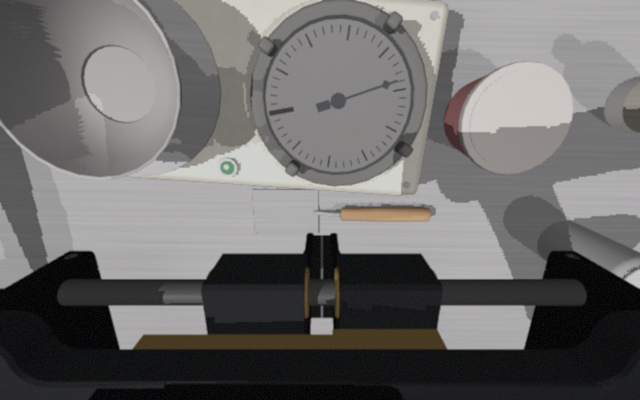

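Wrist view: the hub is at (338,100), where the projected axis falls too. The zero mark is at (282,111), the pointer tip at (400,82), and the shut fingertips are near (321,240). Next I'll measure the directions.

Run:
```python
from h import *
c=cap('wrist')
box=(255,425,15,185)
hub=ray(c,338,100,.068);print(hub)
for ax in (hub,[.5865,-.0595]): print(dirs(c,ax,box))
L=[[267,46],[394,21],[405,149],[293,169]]
W=np.array([ray(c,u,v,.096) for u,v in L]);a=W.mean(0);print(W,a,np.hypot(*(W-a)[:,:2].T),np.degrees(np.arctan2(*(W-a)[:,1::-1].T)))
```

```text
[ 0.58889672 -0.05875127  0.068     ]
[[(np.float64(101.08), 2086, np.float64(0.0525)), (np.float64(-71.66), 1731, np.float64(0.0515))], [(np.float64(-71.95), 1735, np.float64(0.0323)), (np.float64(110.02), 521, np.float64(0.0216))]]
[[(np.float64(98.36), 2082, np.float64(0.0526)), (np.float64(-68.93), 1770, np.float64(0.0516))], [(np.float64(-67.27), 1735, np.float64(0.0324)), (np.float64(101.36), 562, np.float64(0.0215))]]
[[ 0.63273154  0.00680733  0.096     ]
 [ 0.65374989 -0.10359778  0.096     ]
 [ 0.54406685 -0.12408145  0.096     ]
 [ 0.52256743 -0.01458476  0.096     ]] [ 0.58827893 -0.05886417  0.096     ] [0.07930183 0.07929403 0.07879088 0.07923804] [  55.90618048  -34.34318597 -124.13411347  146.02611356]
```

Call:
servo_tool(
  deltas=[
    {"slide": [0.8, 0.2, 0], "spin": 0},
    {"slide": [1, 0.2, 0], "spin": 0.2},
    {"slide": [1, 0.2, 0], "spin": 0.2},
    {"slide": [1, 0.1, 0], "spin": 0.2},
    {"slide": [1, 0.1, 0], "spin": 0.1},
    {"slide": [1, 0, 0], "spin": 0},
    {"slide": [0.6, 0, 0], "spin": 0},
    {"slide": [0.3, 0, 0.3], "spin": 0},
    {"slide": [0, 0, 0.8], "spin": 0},
    {"slide": [0, 0, 0], "spin": 0},
  ],
)

```text
time_s: 3.9
tcp_pos: [0.6715, -0.0693, 0.1614]
ee_rot: [[0.996, -0.093, 0.004], [-0.093, -0.996, 0.004], [0.003, -0.004, -1.0]]
wrist_force: [-0.5, 0.8, -0.0]
gripper_width: 0.004
```

Call:
servo_tool(
  deltas=[
    {"slide": [-0.15, 0, 0.6], "spin": 0.2},
    {"slide": [0, 0, 0.8], "spin": 0},
    {"slide": [0, 0, 0.8], "spin": 0},
    {"slide": [0, 0, 0.5], "spin": 0},
    {"slide": [0, 0, 0.25], "spin": 0},
    {"slide": [0, 0, 0], "spin": 0},
  ],
)

```text
time_s: 4.5
tcp_pos: [0.668, -0.0682, 0.0892]
ee_rot: [[0.993, -0.122, 0.008], [-0.122, -0.993, 0.003], [0.008, -0.004, -1.0]]
wrist_force: [-0.6, -0.6, 0.1]
gripper_width: 0.006
```

```bash
cat > st.py <<'E'
from h import *
A=np.array([.587,-.059])
s=sense();p=s['tcp_pos'];d=p[:2]-A
R=s['ee_rot'];print('t',s['time_s'],'p',p.round(4),'r',np.hypot(*d).round(4),'ang',np.degrees(np.arctan2(d[1],d[0])).round(2),'yaw',np.degrees(np.arctan2(R[1,0],R[0,0])).round(2),'F',s['wrist_force'].round(1),'j6',s['joints'][5].round(1))
E
python3 - <<'E'
exec(open('st.py').read())
cap('scene','s2.png');c=cap('wrist','w2.png')
a=cv2.imread('pics/s2.png');cv2.imwrite('pics/s2z.png',cv2.resize(a[130:280,220:400],None,fx=4,fy=4))
E
```

```text
t 4.5 p [ 0.668  -0.0682  0.0892] r 0.0815 ang -6.5 yaw -7.01 F [-0.6 -0.6  0.1] j6 75.2
```

View pics/s2z.png

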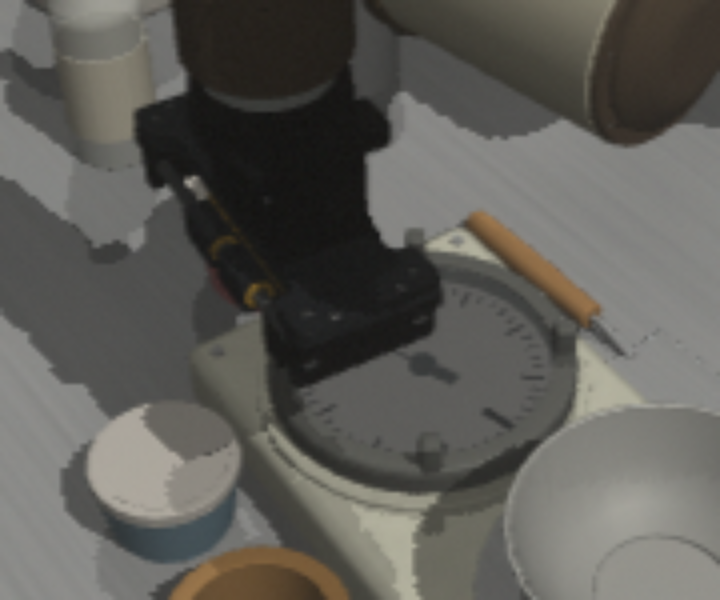

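View pics/w2.png

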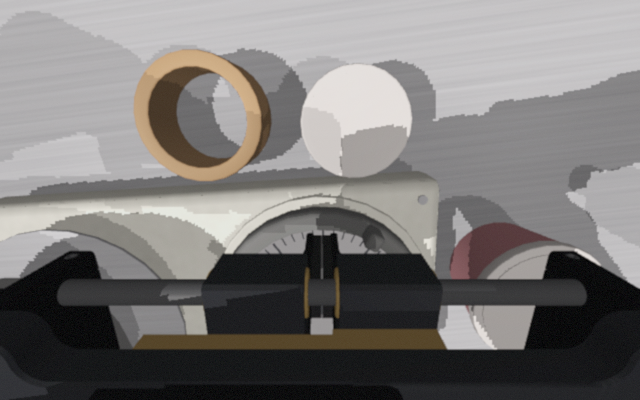

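Call:
servo_tool(
  deltas=[
    {"slide": [0, 0.22, 0.1], "spin": 0.5},
    {"slide": [-0.01, 0.22, 0], "spin": 0.5},
    {"slide": [-0.01, 0.22, 0], "spin": 0.5},
    {"slide": [-0.01, 0.22, 0], "spin": 0.5},
    {"slide": [-0.01, 0.22, 0], "spin": 0.5},
    {"slide": [-0.01, 0.22, 0], "spin": 0.5},
    {"slide": [-0.01, 0.22, 0], "spin": 0.5},
  ],
)

```text
time_s: 5.3
tcp_pos: [0.6606, -0.1043, 0.0972]
ee_rot: [[0.809, -0.587, 0.027], [-0.588, -0.809, 0.002], [0.021, -0.018, -1.0]]
wrist_force: [0.6, -0.2, 1.2]
gripper_width: 0.005
```

```bash
python3 st.py
```

```text
t 5.3 p [ 0.6606 -0.1043  0.0972] r 0.0864 ang -31.63 yaw -35.99 F [ 0.6 -0.2  1.2] j6 49.2
```

Run:
```python
from h import *
cap('scene','s3.png');c=cap('top','t3.png')
a=cv2.imread('pics/s3.png');b=cv2.imread('pics/t3.png')
x=cv2.resize(a[150:270,240:390],(600,480));y=cv2.resize(b[150:246,275:371],(480,480))
cv2.imwrite('pics/c3a.png',x);cv2.imwrite('pics/c3b.png',y)
```

```text
(no output)
```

View pics/c3a.png

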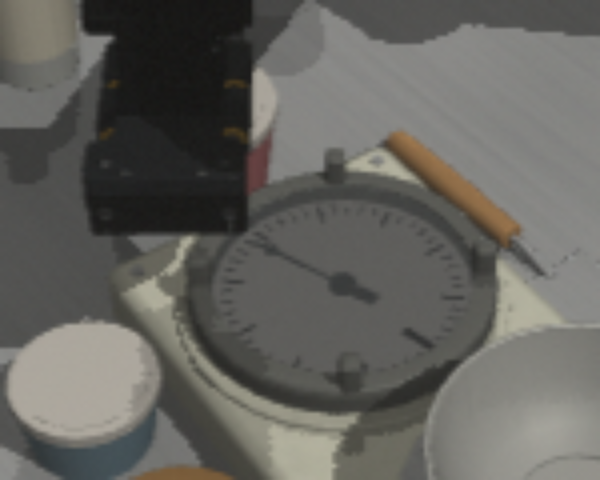

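View pics/c3b.png

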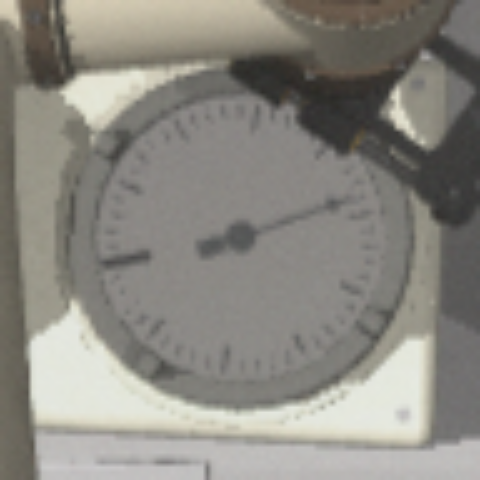

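```bash
python3 st.py
python3 - <<'E'
from h import *
c=cap('wrist','w3.png')
E
python3 st.py
```

```text
t 5.4 p [ 0.6604 -0.1046  0.0973] r 0.0864 ang -31.85 yaw -35.85 F [-0.3 -1.2 -1. ] j6 49.3
t 5.45 p [ 0.6605 -0.1043  0.097 ] r 0.0863 ang -31.66 yaw -35.76 F [-0.3  0.1 -0.2] j6 49.4
```

View pics/w3.png

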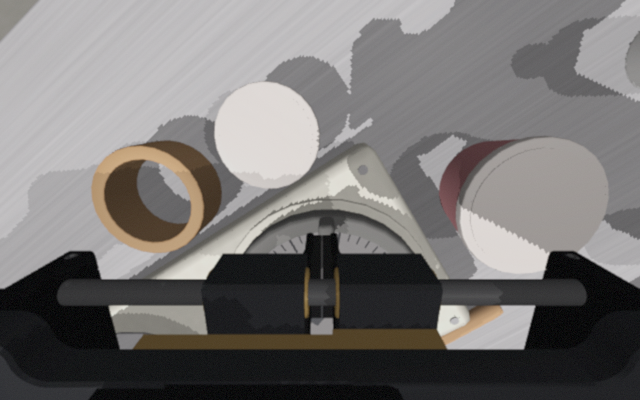

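Run:
```python
from h import *
c=cap('top'); print(dirs(c,[.5863,-.0595],(280,365,155,240)))
exec(open('st.py').read()); print(s['joints'].round(2),s['moment'].round(2),s['effort'].round(1), s['ee_rot'].round(4))
```

```text
[[(np.float64(99.67), 240, np.float64(0.0525)), (np.float64(-69.88), 160, np.float64(0.0512))], [(np.float64(-69.88), 203, np.float64(0.0319)), (np.float64(104.26), 87, np.float64(0.022))]]
t 5.5 p [ 0.6604 -0.1041  0.0967] r 0.0861 ang -31.55 yaw -35.74 F [0.4 0.7 0.6] j6 49.4
[ 4.870e+00  2.954e+01 -1.420e+00 -1.000e-02 -5.752e+01  4.940e+01] [ 0.02  0.1  -0.02] [ -0.2 -44.2  17.4   3.9   0.1  -0. ] [[ 0.8115 -0.5838  0.0264]
 [-0.5841 -0.8117  0.0024]
 [ 0.02   -0.0174 -0.9996]]
```

Call:
servo_tool(
  deltas=[
    {"slide": [0, 0, -0.3], "spin": 0},
    {"slide": [-0.1, -0.35, 0], "spin": -0.75},
    {"slide": [-0.05, -0.35, 0], "spin": -0.75},
    {"slide": [-0.05, -0.35, 0], "spin": -0.75},
    {"slide": [0, -0.35, 0], "spin": -0.5},
    {"slide": [0, 0, 0], "spin": 0},
  ],
)

```text
time_s: 6.1
tcp_pos: [0.6743, -0.0682, 0.1094]
ee_rot: [[0.976, -0.216, 0.032], [-0.216, -0.976, 0.002], [0.031, -0.009, -0.999]]
wrist_force: [-0.2, -1.2, -0.6]
gripper_width: 0.004
```

```bash
echo "print('tilt',R[:2,2].round(4))">>st.py; python3 st.py
```

```text
t 6.1 p [ 0.6743 -0.0682  0.1094] r 0.0877 ang -6.0 yaw -12.47 F [-0.2 -1.2 -0.6] j6 69.5
tilt [0.0318 0.002 ]
```

Call:
servo_tool(
  deltas=[
    {"slide": [-0.15, 0, 0.5], "spin": -0.4},
    {"slide": [-0.1, 0, 0.5], "spin": -0.2},
    {"slide": [0, 0, 0.1], "spin": 0},
  ],
)

```text
time_s: 6.4
tcp_pos: [0.6702, -0.0667, 0.0828]
ee_rot: [[0.991, -0.132, 0.035], [-0.132, -0.991, 0.002], [0.035, -0.007, -0.999]]
wrist_force: [-0.1, 0.0, -0.3]
gripper_width: 0.005
```

```bash
python3 st.py
```

```text
t 6.4 p [ 0.6702 -0.0667  0.0828] r 0.0835 ang -5.28 yaw -7.6 F [-0.1  0.  -0.3] j6 74.2
tilt [0.0354 0.0019]
```

Call:
servo_tool(
  deltas=[
    {"slide": [-0.06, 0.35, 0.03], "spin": 0.8},
    {"slide": [-0.05, 0.35, 0.04], "spin": 0.8},
    {"slide": [-0.04, 0.25, 0.04], "spin": 0.5},
  ],
)

```text
time_s: 6.7
tcp_pos: [0.6613, -0.0895, 0.0791]
ee_rot: [[0.904, -0.425, 0.035], [-0.425, -0.905, 0.001], [0.031, -0.016, -0.999]]
wrist_force: [0.1, 0.3, -0.8]
gripper_width: 0.006
```

```bash
python3 st.py
```

```text
t 6.7 p [ 0.6613 -0.0895  0.0791] r 0.0803 ang -22.36 yaw -25.19 F [ 0.1  0.3 -0.8] j6 58.5
tilt [0.0347 0.001 ]
```

Call:
servo_tool(
  deltas=[
    {"slide": [0, 0.05, -0.22], "spin": 0},
    {"slide": [0, 0.35, 0], "spin": 0.8},
    {"slide": [0, 0.35, 0.02], "spin": 0.8},
  ],
)

```text
time_s: 7.0
tcp_pos: [0.6529, -0.1071, 0.0852]
ee_rot: [[0.784, -0.62, 0.036], [-0.621, -0.784, 0.0], [0.028, -0.022, -0.999]]
wrist_force: [-0.5, -0.1, 0.3]
gripper_width: 0.004
```

```bash
python3 st.py
```

```text
t 7.0 p [ 0.6529 -0.1071  0.0852] r 0.0816 ang -36.15 yaw -38.37 F [-0.5 -0.1  0.3] j6 46.8
tilt [0.0358 0.0002]
```

Run:
```python
from h import *
c=cap('top','t4.png'); print(dirs(c,[.5863,-.0595],(280,365,155,240)))
b=cv2.imread('pics/t4.png');cv2.imwrite('pics/t4z.png',cv2.resize(b[150:246,275:371],(480,480)))
cap('wrist','w4.png')
```

```text
[[(np.float64(99.68), 244, np.float64(0.0525)), (np.float64(-69.83), 155, np.float64(0.0511))], [(np.float64(-69.85), 180, np.float64(0.0318)), (np.float64(104.35), 84, np.float64(0.022))]]
```

View pics/t4z.png

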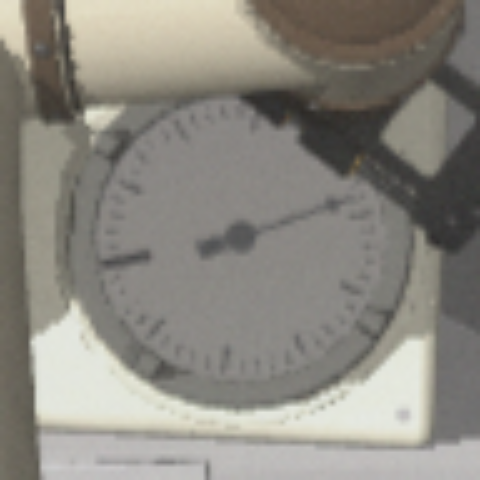

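View pics/w4.png

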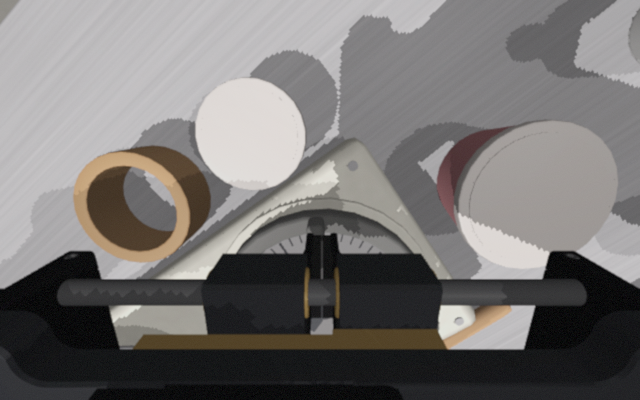

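Run:
```python
from h import *
c=cap('wrist'); p=sense()['tcp_pos']; R=sense()['ee_rot']
print('tcp px',proj(c,p), 'grasp',proj(c,p-R[:,2]*.0187))
for dx in(-.01,.01): print(proj(c,p+R[:,0]*dx))
for n,z in(('top',.096),('bot',.078)):
  a=np.radians(-34.2); print(n,proj(c,[.587+.081*np.cos(a),-.059+.081*np.sin(a),z]))
a=np.radians(10); print(ray(c,318,222,.096), p)
print(c['eye'],(c['eye']-p)@R, c['rotation'].T@(-R[:,2]))
b=cv2.imread('pics/w4.png');cv2.imwrite('pics/w4z.png',cv2.resize(b[180:300,220:420],(800,480)))
```

```text
tcp px [321.14228212 229.19344381] grasp [321.12170535 240.78463986]
[321.1685836  241.89097804]
[321.11520474 216.12132753]
top [316.67513452 236.18663679]
bot [317.59378219 226.39220601]
[ 0.66151597 -0.11161544  0.096     ] [ 0.65285217 -0.10717765  0.08520416]
[ 0.71284104 -0.16000852  0.28111059] [ 0.08528907  0.00030187 -0.19363569] [ 2.24615574e-04  3.05896026e-01 -9.52064898e-01]
```

View pics/w4z.png

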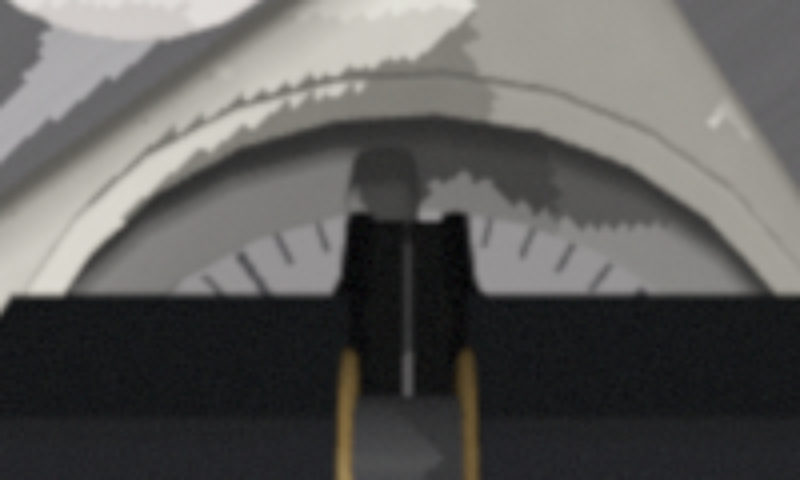

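Run:
```python
from h import *
c=cap('scene','s4.png');p=sense()['tcp_pos'];print(p,proj(c,p),sense()['time_s'])
a=np.radians(-34.2); q=[.587+.081*np.cos(a),-.059+.081*np.sin(a)]
print(proj(c,[*q,.096]),proj(c,[*q,.078]))
b=cv2.imread('pics/s4.png');cv2.imwrite('pics/s4z.png',cv2.resize(b[160:260,250:380],(780,600),interpolation=cv2.INTER_CUBIC))
```

```text
[ 0.65295665 -0.10687931  0.08507317] [289.14854773 216.31448379] 7.2
[289.02620251 213.70835111] [289.5506104 219.2777864]
```

View pics/s4z.png

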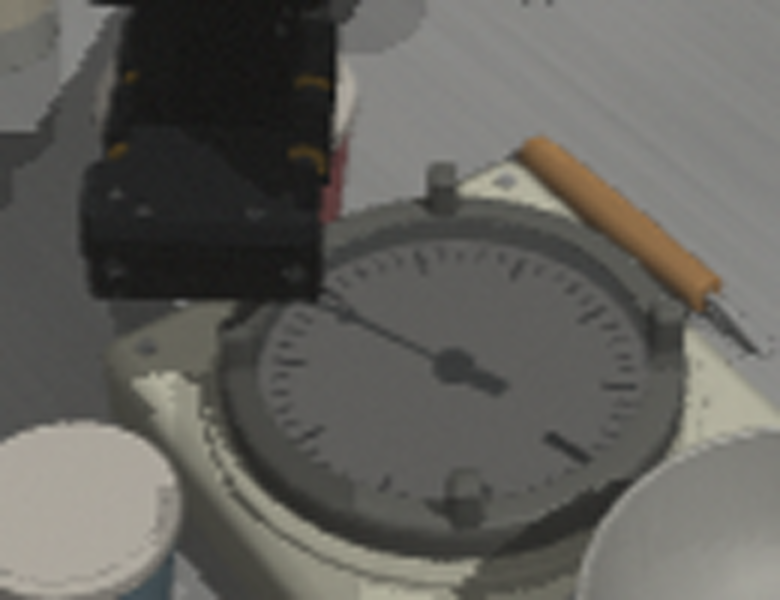

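Run:
```python
import cv2,numpy as np
o=[]
for f in('scene0','s3','s4'):
    b=cv2.imread(f'pics/{f}.png')[195:245,265:315]
    o.append(np.clip(cv2.resize(b,(260,260),interpolation=cv2.INTER_NEAREST).astype(float)*1.8,0,255))
cv2.imwrite('pics/cmp4.png',np.hstack(o))
o=[]
for f in('w1','w3','w4'):
    pass
```

```text
[ WARN:0@0.069] global loadsave.cpp:1063 imwrite_ Unsupported depth image for selected encoder is fallbacked to CV_8U.
```

View pics/cmp4.png

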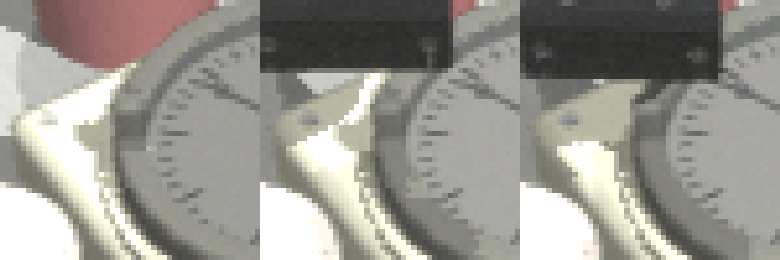

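Call:
servo_tool(
  deltas=[
    {"slide": [0, 0, -0.8], "spin": 0},
    {"slide": [0, -0.38, 0], "spin": -0.8},
    {"slide": [0, -0.38, 0], "spin": -0.8},
    {"slide": [0, -0.38, 0], "spin": -0.8},
    {"slide": [0, -0.38, 0], "spin": -0.8},
    {"slide": [0, -0.3, 0], "spin": -0.8},
    {"slide": [0, 0, 0], "spin": 0},
  ],
)

```text
time_s: 7.9
tcp_pos: [0.6745, -0.0617, 0.1081]
ee_rot: [[0.997, -0.063, 0.039], [-0.063, -0.998, 0.0], [0.039, -0.003, -0.999]]
wrist_force: [0.6, -0.1, 0.1]
gripper_width: 0.005
```

```bash
python3 st.py
python3 - <<'E'
from h import *
c=cap('scene','s5.png');p=sense()['tcp_pos'];print(p,proj(c,p))
b=cv2.imread('pics/s5.png');cv2.imwrite('pics/s5z.png',cv2.resize(b[140:260,250:400],(750,600),interpolation=cv2.INTER_CUBIC))
E
```

```text
t 7.9 p [ 0.6745 -0.0617  0.1081] r 0.0875 ang -1.78 yaw -3.6 F [ 0.6 -0.1  0.1] j6 77.6
tilt [0.0388 0.0002]
[ 0.67437715 -0.06210562  0.10811335] [291.76725033 225.09581619]
```

View pics/s5z.png

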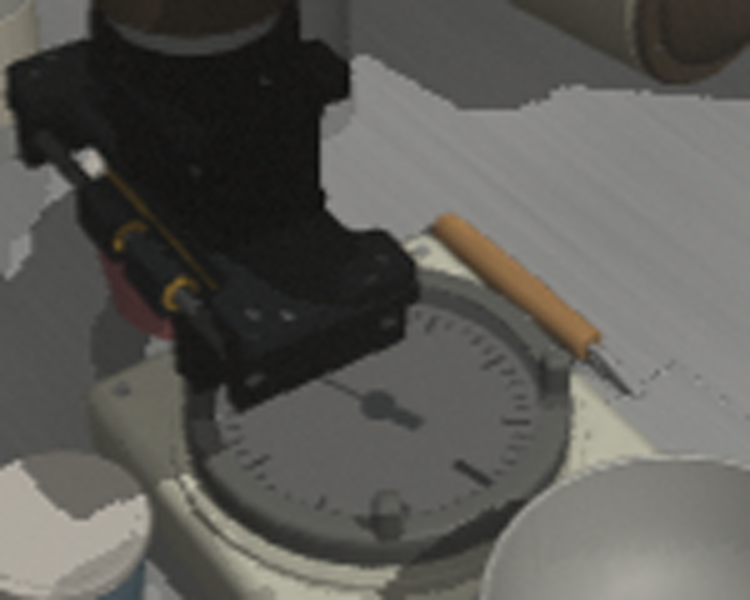

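Run:
```python
import cv2,numpy as np
o=[]
for f in('scene0','s5'):
    b=cv2.imread(f'pics/{f}.png')[190:250,270:330]
    o.append(np.clip(cv2.resize(b,(390,390),interpolation=cv2.INTER_NEAREST).astype(float)*2.2,0,255).astype(np.uint8))
cv2.imwrite('pics/cmp5.png',np.hstack(o))
```

```text
(no output)
```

View pics/cmp5.png

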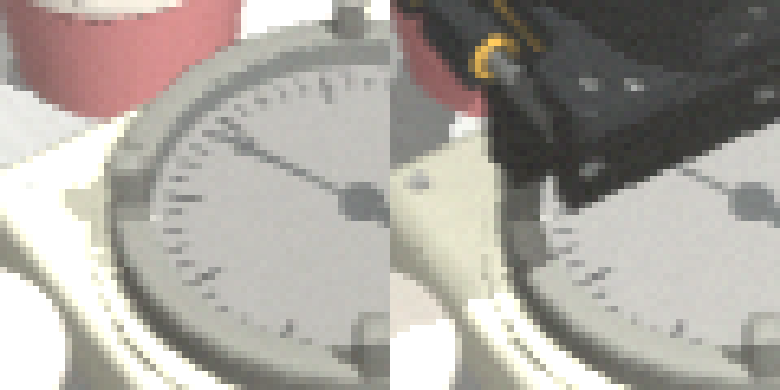

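Call:
servo_tool(
  deltas=[
    {"slide": [-0.15, -0.1, 0.5], "spin": -0.2},
    {"slide": [-0.1, 0, 0.3], "spin": 0},
    {"slide": [0, 0, 0.1], "spin": 0},
    {"slide": [0, 0, 0.1], "spin": 0},
  ],
)

```text
time_s: 8.35
tcp_pos: [0.67, -0.0598, 0.0831]
ee_rot: [[0.998, -0.041, 0.041], [-0.041, -0.999, -0.0], [0.041, -0.001, -0.999]]
wrist_force: [-1.0, -0.0, 0.6]
gripper_width: 0.004
```

```bash
python3 st.py
```

```text
t 8.35 p [ 0.67   -0.0598  0.0831] r 0.083 ang -0.57 yaw -2.35 F [-1.  -0.   0.6] j6 78.6
tilt [ 0.0408 -0.0003]
```

Call:
servo_tool(
  deltas=[
    {"slide": [0, 0, 0.1], "spin": 0},
    {"slide": [0, 0, 0.08], "spin": 0},
  ],
)

```text
time_s: 8.55
tcp_pos: [0.6705, -0.0603, 0.0786]
ee_rot: [[0.998, -0.042, 0.041], [-0.042, -0.999, -0.0], [0.041, -0.001, -0.999]]
wrist_force: [-0.1, 0.1, 0.1]
gripper_width: 0.002
```

Call:
servo_tool(
  deltas=[
    {"slide": [0, 0, 0.06], "spin": 0},
    {"slide": [0, 0, 0.04], "spin": 0},
  ],
)

```text
time_s: 8.75
tcp_pos: [0.6709, -0.0606, 0.0761]
ee_rot: [[0.998, -0.043, 0.042], [-0.043, -0.999, -0.001], [0.042, -0.001, -0.999]]
wrist_force: [-0.3, -0.3, 0.1]
gripper_width: 0.004
```

Call:
servo_tool(
  deltas=[
    {"slide": [0, 0, 0.06], "spin": 0},
  ],
)

```text
time_s: 8.85
tcp_pos: [0.6711, -0.0606, 0.0747]
ee_rot: [[0.998, -0.043, 0.042], [-0.043, -0.999, -0.001], [0.042, -0.001, -0.999]]
wrist_force: [-1.2, -0.2, 0.2]
gripper_width: 0.001
```

```bash
python3 st.py
python3 - <<'E'
from h import *
cap('scene','s6.png')
b=cv2.imread('pics/s6.png')[180:250,260:340]
cv2.imwrite('pics/s6z.png',np.clip(cv2.resize(b,(640,560),interpolation=cv2.INTER_NEAREST).astype(float)*2.2,0,255).astype(np.uint8))
E
```

```text
t 8.85 p [ 0.6711 -0.0606  0.0747] r 0.0841 ang -1.09 yaw -2.47 F [-1.2 -0.2  0.2] j6 78.5
tilt [ 0.0422 -0.0006]
```

View pics/s6z.png

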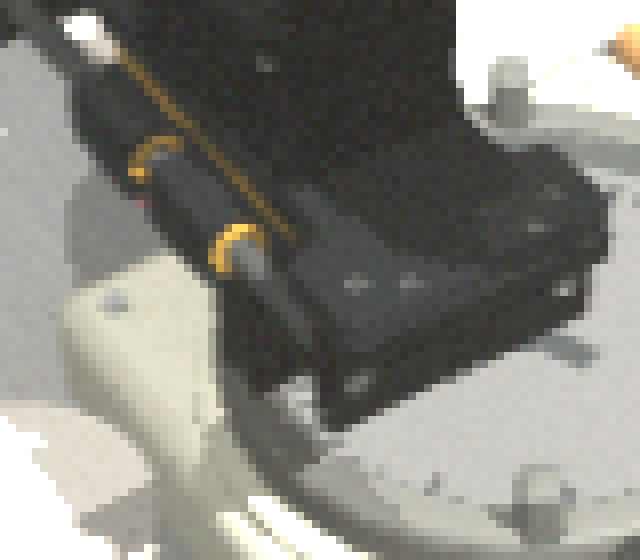

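Call:
servo_tool(
  deltas=[
    {"slide": [-0.04, 0, 0.12], "spin": 0},
    {"slide": [-0.04, 0, 0.12], "spin": 0},
  ],
)

```text
time_s: 9.1
tcp_pos: [0.6695, -0.0604, 0.0684]
ee_rot: [[0.998, -0.043, 0.043], [-0.043, -0.999, -0.0], [0.043, -0.001, -0.999]]
wrist_force: [-0.0, 0.4, -0.9]
gripper_width: 0.009
```

Call:
servo_tool(
  deltas=[
    {"slide": [-0.03, 0, 0.12], "spin": 0},
  ],
)

```text
time_s: 9.2
tcp_pos: [0.6688, -0.0604, 0.0651]
ee_rot: [[0.998, -0.043, 0.043], [-0.043, -0.999, -0.0], [0.043, -0.001, -0.999]]
wrist_force: [0.1, -0.6, 0.2]
gripper_width: 0.008
```

```bash
python3 st.py
python3 - <<'E'
from h import *
cap('scene','s7.png')
b=cv2.imread('pics/s7.png')[180:250,260:340]
cv2.imwrite('pics/s7z.png',np.clip(cv2.resize(b,(640,560),interpolation=cv2.INTER_NEAREST).astype(float)*2.2,0,255).astype(np.uint8))
E
```

```text
t 9.2 p [ 0.6688 -0.0604  0.0651] r 0.0818 ang -0.98 yaw -2.47 F [ 0.1 -0.6  0.2] j6 78.4
tilt [ 0.0427 -0.0004]
```

View pics/s7z.png

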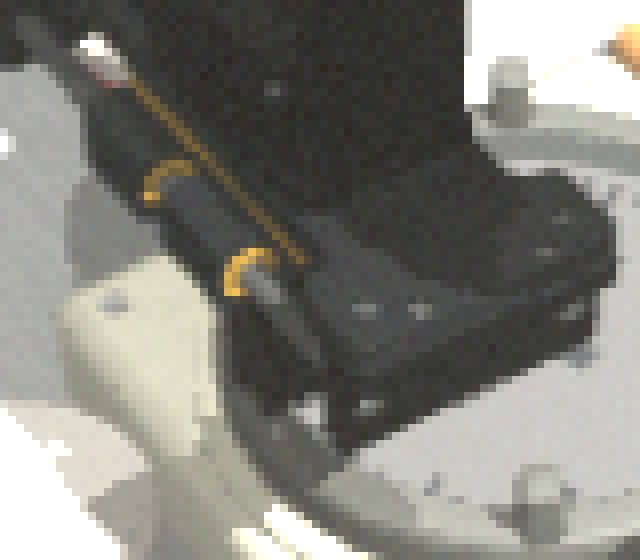

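Run:
```python
from h import *
c=cap('scene');p=sense()['tcp_pos']
for z in(.06,.07,.08,.09,.1):
  print(z,proj(c,[p[0],p[1],z]),proj(c,[p[0]+.01,p[1]+.01,z]))
w=cap('wrist','w7.png')
b=cv2.imread('pics/w7.png')[180:300,220:420]
cv2.imwrite('pics/w7z.png',np.clip(cv2.resize(b,(800,480),interpolation=cv2.INTER_NEAREST).astype(float)*1.6,0,255).astype(np.uint8))
```

```text
0.06 [295.81222683 239.07130947] [294.63477944 243.90822276]
0.07 [295.56538158 236.0851506 ] [294.37582884 240.92624563]
0.08 [295.31465272 233.05201046] [294.11275742 237.89681459]
0.09 [295.05994785 229.97077152] [293.845466   234.81878779]
0.1 [294.80117166 226.84028052] [293.57385225 231.69098649]
```

View pics/w7z.png

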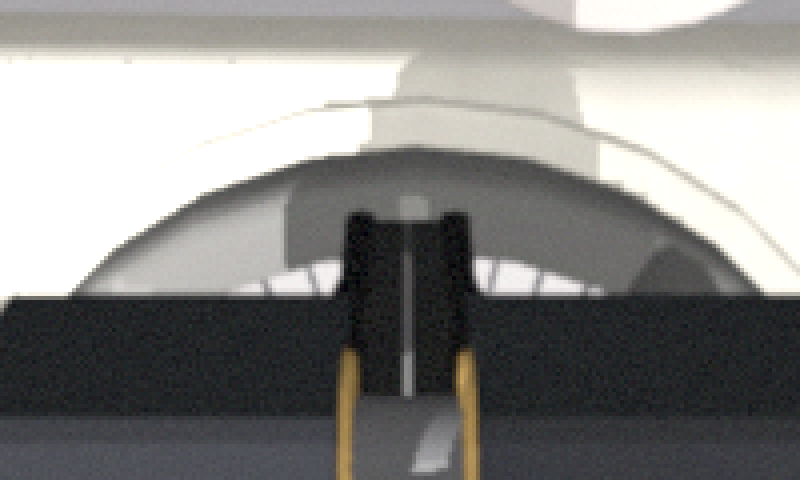

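Call:
servo_tool(
  deltas=[
    {"slide": [-0.03, 0, 0.12], "spin": 0},
  ],
)

```text
time_s: 9.45
tcp_pos: [0.6685, -0.0604, 0.0623]
ee_rot: [[0.998, -0.043, 0.043], [-0.043, -0.999, -0.001], [0.043, -0.001, -0.999]]
wrist_force: [-0.1, 0.4, 0.3]
gripper_width: 0.003
```

Call:
servo_tool(
  deltas=[
    {"slide": [-0.03, 0, 0.12], "spin": 0},
  ],
)

```text
time_s: 9.55
tcp_pos: [0.6679, -0.0603, 0.0591]
ee_rot: [[0.998, -0.043, 0.043], [-0.043, -0.999, -0.0], [0.043, -0.001, -0.999]]
wrist_force: [0.5, 0.2, 0.8]
gripper_width: 0.001
```

```bash
python3 st.py
```

```text
t 9.55 p [ 0.6679 -0.0603  0.0591] r 0.0809 ang -0.94 yaw -2.46 F [0.5 0.2 0.8] j6 78.4
tilt [ 0.0434 -0.0005]
```

Call:
servo_tool(
  deltas=[
    {"slide": [0, 0.36, 0], "spin": 0.7},
    {"slide": [-0.02, 0.36, 0.02], "spin": 0.8},
    {"slide": [-0.03, 0.36, 0.02], "spin": 0.8},
    {"slide": [-0.03, 0.2, 0.02], "spin": 0.4},
  ],
)

```text
time_s: 9.95
tcp_pos: [0.6603, -0.0909, 0.0562]
ee_rot: [[0.907, -0.419, 0.044], [-0.42, -0.908, -0.0], [0.04, -0.018, -0.999]]
wrist_force: [0.5, 2.6, 2.2]
gripper_width: 0.01
```

```bash
python3 st.py
```

```text
t 9.95 p [ 0.6603 -0.0909  0.0562] r 0.08 ang -23.49 yaw -24.84 F [0.5 2.6 2.2] j6 58.8
tilt [ 0.0438 -0.0001]
```

Call:
servo_tool(
  deltas=[
    {"slide": [0, 0.31, -0.04], "spin": 0.7},
    {"slide": [-0.01, 0.31, 0], "spin": 0.7},
    {"slide": [-0.01, 0.31, 0], "spin": 0.7},
    {"slide": [-0.01, 0.31, 0], "spin": 0.7},
  ],
)

```text
time_s: 10.35
tcp_pos: [0.6453, -0.1143, 0.0567]
ee_rot: [[0.667, -0.743, 0.051], [-0.744, -0.668, 0.003], [0.032, -0.04, -0.999]]
wrist_force: [0.9, 2.4, 0.8]
gripper_width: 0.004
```

```bash
python3 st.py;python3 - <<'E'
from h import *
c=cap('top','t8.png'); print(dirs(c,[.5863,-.0595],(280,365,155,240)))
E
```

```text
t 10.35 p [ 0.6453 -0.1143  0.0567] r 0.0803 ang -43.49 yaw -48.14 F [0.9 2.4 0.8] j6 37.8
tilt [0.0509 0.003 ]
[[(np.float64(-47.12), 801, np.float64(0.0531)), (np.float64(-65.71), 344, np.float64(0.0535))], [(np.float64(-70.11), 184, np.float64(0.0324)), (np.float64(104.42), 86, np.float64(0.022))]]
```

Call:
servo_tool(
  deltas=[
    {"slide": [0, 0.34, 0], "spin": 0.6},
    {"slide": [0, 0.34, 0], "spin": 0.65},
    {"slide": [-0.01, 0.34, 0], "spin": 0.7},
    {"slide": [-0.01, 0.34, 0], "spin": 0.7},
    {"slide": [-0.01, 0.34, 0], "spin": 0.7},
    {"slide": [-0.01, 0.34, 0], "spin": 0.7},
  ],
)

```text
time_s: 11.0
tcp_pos: [0.6072, -0.1358, 0.0567]
ee_rot: [[0.153, -0.986, 0.068], [-0.988, -0.153, 0.004], [0.006, -0.068, -0.998]]
wrist_force: [1.9, -0.8, 0.3]
gripper_width: 0.006
```

```bash
python3 st.py
```

```text
t 11.0 p [ 0.6072 -0.1358  0.0567] r 0.0794 ang -75.3 yaw -81.22 F [ 1.9 -0.8  0.3] j6 6.7
tilt [0.068  0.0044]
```

Call:
servo_tool(
  deltas=[
    {"slide": [0.02, 0.34, 0], "spin": 0.5},
    {"slide": [0.01, 0.34, 0], "spin": 0.6},
    {"slide": [0, 0.34, 0], "spin": 0.65},
    {"slide": [0, 0.34, 0], "spin": 0.7},
    {"slide": [0, 0.34, 0], "spin": 0.7},
    {"slide": [0, 0.34, 0], "spin": 0.7},
  ],
)

```text
time_s: 11.6
tcp_pos: [0.5655, -0.1338, 0.0566]
ee_rot: [[-0.381, -0.92, 0.089], [-0.924, 0.383, 0.002], [-0.036, -0.082, -0.996]]
wrist_force: [1.2, -1.9, 0.3]
gripper_width: 0.006
```

```bash
python3 st.py
```

```text
t 11.6 p [ 0.5655 -0.1338  0.0566] r 0.0778 ang -106.04 yaw -112.42 F [ 1.2 -1.9  0.3] j6 -25.3
tilt [0.0893 0.0023]
```

Call:
servo_tool(
  deltas=[
    {"slide": [0.04, 0.34, 0], "spin": 0.5},
    {"slide": [0.04, 0.34, 0], "spin": 0.6},
    {"slide": [0.03, 0.34, 0], "spin": 0.65},
    {"slide": [0.02, 0.34, 0], "spin": 0.7},
    {"slide": [0.02, 0.34, 0], "spin": 0.7},
    {"slide": [0.02, 0.34, 0], "spin": 0.7},
  ],
)

```text
time_s: 12.2
tcp_pos: [0.5298, -0.109, 0.0563]
ee_rot: [[-0.803, -0.587, 0.109], [-0.59, 0.807, -0.0], [-0.088, -0.065, -0.994]]
wrist_force: [1.3, -2.6, 0.6]
gripper_width: 0.005
```

```bash
python3 st.py
```

```text
t 12.2 p [ 0.5298 -0.109   0.0563] r 0.0759 ang -138.86 yaw -143.67 F [ 1.3 -2.6  0.6] j6 -60.7
tilt [ 0.1091 -0.0003]
```

Call:
servo_tool(
  deltas=[
    {"slide": [0.05, 0.34, 0], "spin": 0.5},
    {"slide": [0.05, 0.34, 0], "spin": 0.6},
    {"slide": [0.04, 0.34, 0], "spin": 0.65},
    {"slide": [0.03, 0.34, 0], "spin": 0.7},
    {"slide": [0.03, 0.34, 0], "spin": 0.7},
    {"slide": [0.03, 0.34, 0], "spin": 0.7},
    {"slide": [0.02, 0.34, 0], "spin": 0.7},
  ],
)

```text
time_s: 12.9
tcp_pos: [0.5106, -0.0563, 0.0567]
ee_rot: [[-0.992, 0.016, 0.127], [0.016, 1.0, -0.002], [-0.127, -0.0, -0.992]]
wrist_force: [0.7, -2.6, -0.5]
gripper_width: 0.004
```

```bash
python3 st.py;python3 - <<'E'
from h import *
c=cap('top','t9.png'); cap('scene','s9.png');cap('wrist','w9.png')
b=cv2.imread('pics/t9.png');a=cv2.imread('pics/s9.png')
cv2.imwrite('pics/c9.png',np.hstack([cv2.resize(b[150:246,275:371],(400,400)),cv2.resize(a[170:270,280:380],(400,400))]))
E
```

```text
t 12.9 p [ 0.5106 -0.0563  0.0567] r 0.0765 ang 177.95 yaw 179.09 F [ 0.7 -2.6 -0.5] j6 -106.4
tilt [ 0.127  -0.0022]
```

View pics/c9.png

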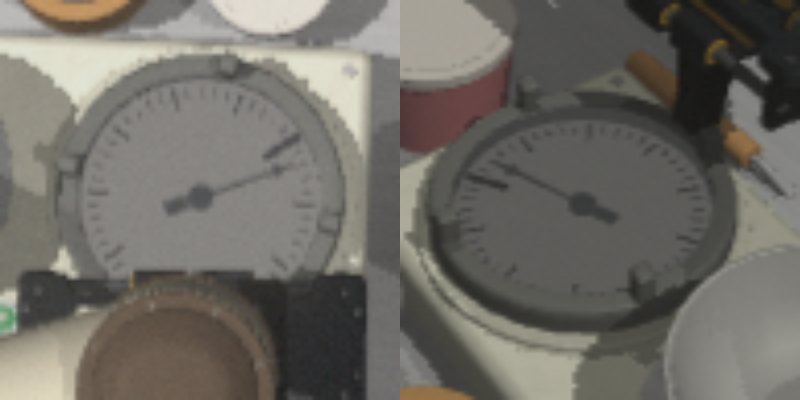

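View pics/w9.png

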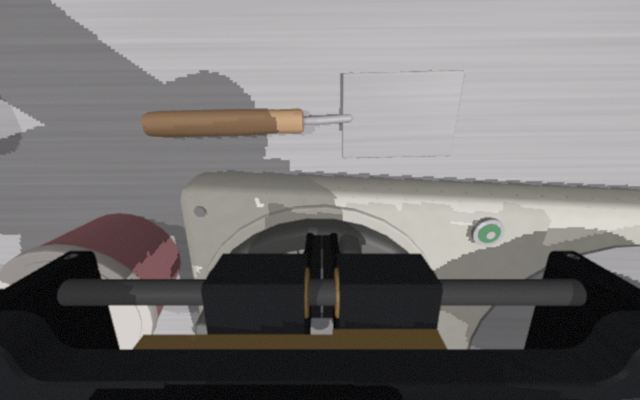

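```bash
cat >> h.py <<'E'
def near(c,axis,box,z,lo,hi,k,half=5):
    rr,a,g,P=polar(c,axis,z,box); m=(rr>lo)&(rr<hi)
    d=(a-k+180)%360-180
    med=np.median(g[m&(np.abs(d)<30)]); w=np.clip(med-g-10,0,None)*m
    for _ in range(4):
        d=(a-k+180)%360-180; s=np.abs(d)<half; k=k+(w*d)[s].sum()/w[s].sum()
    return round(k,2),round((w*rr)[s].sum()/w[s].sum(),4)
E
python3 - <<'E'
from h import *
c=cap('top'); box=(280,365,155,240)
for ax in ([.5863,-.0595],[.587,-.059]):
    print(near(c,ax,box,.064,.050,.070,-58.6,5),near(c,ax,box,.064,.050,.060,-58.6,5),near(c,ax,box,.068,.025,.045,-70),near(c,ax,box,.068,.045,.06,-70,4))
E
```

```text
(np.float64(-58.42), np.float64(0.0593)) (np.float64(-58.47), np.float64(0.0547)) (np.float64(-69.82), np.float64(0.0348)) (np.float64(-70.14), np.float64(0.0509))
(np.float64(-59.26), np.float64(0.0594)) (np.float64(-59.36), np.float64(0.0548)) (np.float64(-71.21), np.float64(0.035)) (np.float64(-71.07), np.float64(0.0512))
```

Call:
servo_tool(
  deltas=[
    {"slide": [0.02, 0.25, 0], "spin": 0.5},
    {"slide": [0.02, 0.2, 0], "spin": 0.4},
  ],
)

```text
time_s: 13.3
tcp_pos: [0.5099, -0.0461, 0.0564]
ee_rot: [[-0.983, 0.135, 0.126], [0.136, 0.991, -0.003], [-0.125, 0.014, -0.992]]
wrist_force: [1.4, -2.6, -0.5]
gripper_width: 0.008
```

```bash
cat > m.py <<'E'
exec(open('st.py').read())
c=cap('top'); box=(280,365,155,240);k=float(__import__('sys').argv[1])
for ax in ([.5863,-.0595],[.587,-.059]):
    print(near(c,ax,box,.064,.048,.058,k,5),near(c,ax,box,.064,.050,.070,k,5),near(c,ax,box,.068,.025,.045,-70,5))
E
python3 m.py -66
```

```text
t 13.3 p [ 0.5099 -0.0461  0.0564] r 0.0782 ang 170.53 yaw 172.14 F [ 1.4 -2.6 -0.5] j6 -114.9
tilt [ 0.126  -0.0027]
(np.float64(-65.47), np.float64(0.0529)) (np.float64(-64.91), np.float64(0.059)) (np.float64(-69.96), np.float64(0.0348))
(np.float64(-66.13), np.float64(0.053)) (np.float64(-65.74), np.float64(0.0592)) (np.float64(-71.36), np.float64(0.0351))
```

Call:
servo_tool(
  deltas=[
    {"slide": [0.01, 0.1, 0], "spin": 0.25},
    {"slide": [0.01, 0.06, 0], "spin": 0.1},
  ],
)

```text
time_s: 13.55
tcp_pos: [0.5102, -0.0427, 0.0564]
ee_rot: [[-0.975, 0.181, 0.126], [0.182, 0.983, -0.003], [-0.124, 0.02, -0.992]]
wrist_force: [1.5, -1.6, 0.1]
gripper_width: 0.002
```

```bash
python3 m.py -68
python3 - <<'E'
from h import *
cap('top','t10.png'); cap('scene','s10.png')
b=cv2.imread('pics/t10.png');a=cv2.imread('pics/s10.png')
cv2.imwrite('pics/c10.png',np.hstack([cv2.resize(b[170:220,310:360],(400,400),interpolation=cv2.INTER_CUBIC),cv2.resize(a[190:240,285:335],(400,400),interpolation=cv2.INTER_CUBIC)]))
E
```

```text
t 13.55 p [ 0.5102 -0.0427  0.0564] r 0.0786 ang 168.01 yaw 169.44 F [ 1.5 -1.6  0.1] j6 -118.1
tilt [ 0.1258 -0.0033]
(np.float64(-67.7), np.float64(0.053)) (np.float64(-67.31), np.float64(0.0589)) (np.float64(-69.91), np.float64(0.0353))
(np.float64(-68.61), np.float64(0.0532)) (np.float64(-67.94), np.float64(0.0588)) (np.float64(-71.28), np.float64(0.0356))
```

View pics/c10.png

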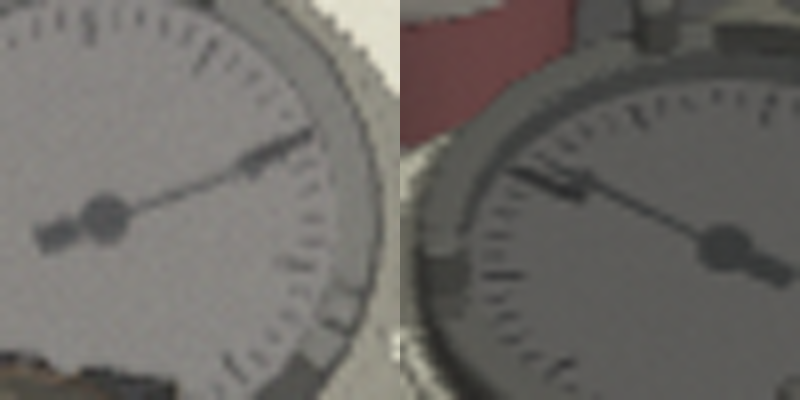

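Call:
servo_tool(
  deltas=[
    {"slide": [0, 0.05, 0], "spin": 0.15},
  ],
)

```text
time_s: 13.8
tcp_pos: [0.5102, -0.0416, 0.0564]
ee_rot: [[-0.971, 0.202, 0.126], [0.203, 0.979, -0.003], [-0.124, 0.022, -0.992]]
wrist_force: [-0.4, -2.3, -0.3]
gripper_width: 0.003
```

```bash
cat >> m.py <<'E'
print('outer',[near(c,ax,box,.064,.0655,.073,k,4) for ax in ([.5863,-.0595],[.587,-.059])])
E
python3 m.py -69
```

```text
t 13.8 p [ 0.5102 -0.0416  0.0564] r 0.0787 ang 167.25 yaw 168.2 F [-0.4 -2.3 -0.3] j6 -119.5
tilt [ 0.1255 -0.0032]
(np.float64(-68.01), np.float64(0.0529)) (np.float64(-67.75), np.float64(0.06)) (np.float64(-69.85), np.float64(0.035))
(np.float64(-68.91), np.float64(0.0531)) (np.float64(-68.54), np.float64(0.0596)) (np.float64(-71.24), np.float64(0.0353))
outer [(np.float64(-67.5), np.float64(0.0689)), (np.float64(-68.2), np.float64(0.0691))]
```

Call:
servo_tool(
  deltas=[
    {"slide": [0, -0.3, 0], "spin": 0},
    {"slide": [0, -0.1, -0.6], "spin": 0},
    {"slide": [0, 0, -1], "spin": 0},
    {"slide": [0, 0, -1], "spin": 0},
    {"slide": [-0.5, 0, -1], "spin": 0},
    {"slide": [-1, 0, -1], "spin": 0},
    {"slide": [-1, 0, -0.7], "spin": 0},
    {"slide": [-1, 0, 0], "spin": 0},
    {"slide": [-1, 0, 0], "spin": 0},
    {"slide": [-0.8, 0, 0], "spin": 0},
  ],
)

```text
time_s: 14.85
tcp_pos: [0.6177, -0.0799, 0.208]
ee_rot: [[-0.973, 0.198, 0.12], [0.199, 0.98, 0.001], [-0.117, 0.025, -0.993]]
wrist_force: [0.4, -0.1, -0.4]
gripper_width: 0.01
```

```bash
python3 st.py
python3 - <<'E'
from h import *
c=cap('wrist','w11.png'); print(proj(c,[.587,-.059,.068]))
E
```

```text
t 14.85 p [ 0.6177 -0.0799  0.208 ] r 0.0372 ang -34.3 yaw 168.42 F [ 0.4 -0.1 -0.4] j6 -109.9
tilt [0.12   0.0013]
[331.3365285  135.81860846]
```

View pics/w11.png

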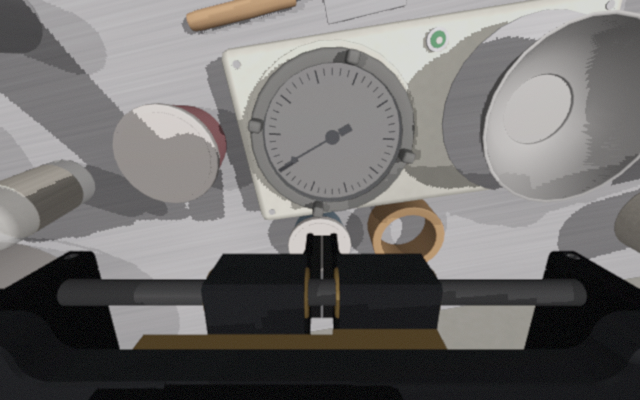

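Run:
```python
from h import *
c=cap('wrist'); f=cv2.cvtColor(c['frame'],cv2.COLOR_RGB2GRAY)
b=cv2.cvtColor(c['frame'],cv2.COLOR_RGB2BGR)
cv2.imwrite('pics/w11z.png',cv2.resize(b[110:190,260:360],(800,640)[0:2] and (750,600),interpolation=cv2.INTER_CUBIC))
# hub: dark blob after opening
m=(f[100:180,280:380]<85).astype(np.uint8); o=cv2.morphologyEx(m,cv2.MORPH_OPEN,cv2.getStructuringElement(cv2.MORPH_ELLIPSE,(9,9)))
n,l,st,ce=cv2.connectedComponentsWithStats(o);print(st,ce+[280,100])
for h in ce[1:]+[280,100]:
  hub=ray(c,*h,.068);print('hub',hub)
  box=(250,415,45,215)
  print([near(c,hub,box,.068,lo,hi,-71,6) for lo,hi in((.015,.025),(.025,.035),(.035,.045))])
  print([near(c,hub,box,.064,lo,hi,-71,6) for lo,hi in((.048,.056),(.056,.063),(.064,.068),(.068,.073))])
```

```text
[[   0    0  100   80 8000]] [[329.5 139.5]]
```

View pics/w11z.png

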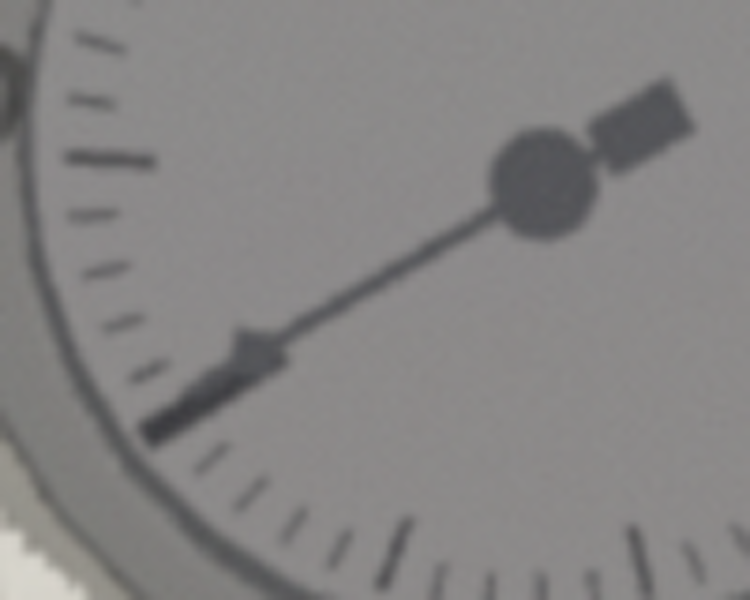

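```bash
cat > mw.py <<'E'
from h import *
c=cap('wrist'); f=cv2.cvtColor(c['frame'],cv2.COLOR_RGB2GRAY)
g=proj(c,[.587,-.059,.068]).astype(int); x0,y0=g-12
m=(f[y0:y0+25,x0:x0+25]<120).astype(np.uint8)
o=cv2.morphologyEx(m,cv2.MORPH_OPEN,cv2.getStructuringElement(cv2.MORPH_ELLIPSE,(9,9)))
n,l,st,ce=cv2.connectedComponentsWithStats(o); print(st[1:].tolist(),(ce[1:]+[x0,y0]).tolist())
i=1+np.argmax(st[1:,4]); hub=ray(c,*(ce[i]+[x0,y0]),.068); print('hub',hub)
b=g; box=(b[0]-85,b[0]+85,b[1]-95,b[1]+80)
print('ptr',[near(c,hub,box,.068,lo,hi,-71,6) for lo,hi in((.015,.025),(.025,.035),(.035,.044))])
# hub on the axis at z .068 and .064 : same xy
print('zero',[near(c,hub,box,.064,lo,hi,-71,4.5) for lo,hi in((.048,.056),(.056,.062),(.063,.068),(.067,.073))])
E
python3 mw.py
```

```text
[[6, 3, 19, 19, 216]] [[333.61574074074076, 135.50925925925927]]
hub [ 0.58754506 -0.05666026  0.068     ]
ptr [(np.float64(-70.58), np.float64(0.02)), (np.float64(-70.75), np.float64(0.0298)), (np.float64(-70.91), np.float64(0.0395))]
zero [(np.float64(-69.41), np.float64(0.0525)), (np.float64(-68.32), np.float64(0.059)), (np.float64(-68.31), np.float64(0.0655)), (np.float64(-68.11), np.float64(0.07))]
```

```bash
sed -i 's/(9,9)/(13,13)/' mw.py; python3 mw.py
```

```text
[[6, 6, 15, 15, 171]] [[332.17543859649123, 138.1578947368421]]
hub [ 0.58810562 -0.05845014  0.068     ]
ptr [(np.float64(-70.37), np.float64(0.0201)), (np.float64(-70.7), np.float64(0.0302)), (np.float64(-70.81), np.float64(0.0396))]
zero [(np.float64(-68.82), np.float64(0.0519)), (np.float64(-68.26), np.float64(0.059)), (np.float64(-68.08), np.float64(0.0656)), (np.float64(-68.1), np.float64(0.0699))]
```

```bash
cat > to.py <<'E'
from h import *
import sys
t=np.array([float(v) for v in sys.argv[1:4]]); s=sense(); print(s['tcp_pos'].round(4), (s['ee_rot'].T@(t-s['tcp_pos'])/.025).round(2))
E
python3 to.py .5085 -.053 .1
```

```text
[ 0.6158 -0.0797  0.2067] [4.88 0.09 3.74]
```

Call:
servo_tool(
  deltas=[
    {"slide": [0.8, 0, 0.2], "spin": 0},
    {"slide": [1, 0.02, 0.4], "spin": 0},
    {"slide": [1, 0.02, 0.6], "spin": 0},
    {"slide": [1, 0.02, 0.7], "spin": 0},
    {"slide": [0.7, 0.02, 0.7], "spin": 0},
    {"slide": [0.3, 0, 0.6], "spin": 0},
    {"slide": [0, 0, 0.3], "spin": 0},
  ],
)

```text
time_s: 15.75
tcp_pos: [0.4968, -0.0529, 0.1029]
ee_rot: [[-0.974, 0.196, 0.116], [0.198, 0.98, 0.003], [-0.113, 0.026, -0.993]]
wrist_force: [-0.4, -1.0, -0.6]
gripper_width: 0.007
```

```bash
python3 st.py; python3 to.py .5085 -.0525 .0567
```

```text
t 15.75 p [ 0.4968 -0.0529  0.1029] r 0.0904 ang 176.12 yaw 168.5 F [-0.4 -1.  -0.6] j6 -116.4
tilt [0.1158 0.0035]
[ 0.4968 -0.0529  0.1029] [-0.24  0.06  1.89]
```

Call:
servo_tool(
  deltas=[
    {"slide": [-0.12, 0, 0.7], "spin": 0},
    {"slide": [-0.1, 0, 0.6], "spin": 0},
    {"slide": [-0.02, 0, 0.4], "spin": 0},
    {"slide": [0, 0, 0.1], "spin": 0},
  ],
)

```text
time_s: 16.15
tcp_pos: [0.5077, -0.0538, 0.0587]
ee_rot: [[-0.974, 0.194, 0.118], [0.196, 0.981, 0.004], [-0.115, 0.027, -0.993]]
wrist_force: [-0.0, -0.2, -0.7]
gripper_width: 0.006
```

```bash
python3 st.py; python3 to.py .5102 -.0416 .0567; python3 to.py .5105 -.038 .0567
```

```text
t 16.15 p [ 0.5077 -0.0538  0.0587] r 0.0795 ang 176.22 yaw 168.62 F [-0.  -0.2 -0.7] j6 -116.2
tilt [0.1182 0.004 ]
[ 0.5077 -0.0538  0.0587] [0.01 0.49 0.09]
[ 0.5077 -0.0538  0.0587] [0.02 0.64 0.1 ]
```

Call:
servo_tool(
  deltas=[
    {"slide": [0, 0.25, 0.05], "spin": 0},
    {"slide": [0, 0.2, 0.03], "spin": 0},
    {"slide": [0, 0.1, 0], "spin": 0},
  ],
)

```text
time_s: 16.45
tcp_pos: [0.5111, -0.0397, 0.0578]
ee_rot: [[-0.974, 0.195, 0.119], [0.196, 0.981, 0.004], [-0.116, 0.027, -0.993]]
wrist_force: [0.5, -2.3, -1.2]
gripper_width: 0.003
```

```bash
python3 st.py; python3 to.py .5105 -.038 .0567; python3 m.py -70
```

```text
t 16.45 p [ 0.5111 -0.0397  0.0578] r 0.0783 ang 165.73 yaw 168.59 F [ 0.5 -2.3 -1.2] j6 -118.2
tilt [0.1189 0.0037]
[ 0.5111 -0.0397  0.0578] [0.04 0.06 0.04]
t 16.45 p [ 0.5111 -0.0397  0.0578] r 0.0783 ang 165.73 yaw 168.59 F [ 0.5 -2.3 -1.2] j6 -118.2
tilt [0.1189 0.0037]
(np.float64(-68.78), np.float64(0.0525)) (np.float64(-68.74), np.float64(0.0602)) (np.float64(-69.81), np.float64(0.0347))
(np.float64(-69.68), np.float64(0.0528)) (np.float64(-69.62), np.float64(0.0595)) (np.float64(-71.21), np.float64(0.035))
outer [(np.float64(-69.1), np.float64(0.069)), (np.float64(-69.79), np.float64(0.0692))]
```

Call:
servo_tool(
  deltas=[
    {"slide": [0, 0.07, 0], "spin": 0},
  ],
)

```text
time_s: 16.6
tcp_pos: [0.5116, -0.0378, 0.0582]
ee_rot: [[-0.974, 0.194, 0.119], [0.196, 0.981, 0.004], [-0.116, 0.027, -0.993]]
wrist_force: [0.3, -1.0, -1.5]
gripper_width: 0.003
```

```bash
python3 m.py -71
```

```text
t 16.6 p [ 0.5116 -0.0378  0.0582] r 0.0784 ang 164.28 yaw 168.62 F [ 0.3 -1.  -1.5] j6 -118.4
tilt [0.1193 0.0037]
(np.float64(-70.28), np.float64(0.053)) (np.float64(-70.26), np.float64(0.06)) (np.float64(-69.97), np.float64(0.0346))
(np.float64(-71.17), np.float64(0.0532)) (np.float64(-71.06), np.float64(0.0602)) (np.float64(-71.37), np.float64(0.0349))
outer [(np.float64(-70.58), np.float64(0.0683)), (np.float64(-71.28), np.float64(0.0685))]
```

Top-view readings now agree to about 0.3°. I'll back off and check with the wrist camera.

Call:
servo_tool(
  deltas=[
    {"slide": [0, -0.3, 0], "spin": 0},
    {"slide": [0, -0.1, -0.6], "spin": 0},
    {"slide": [0, 0, -1], "spin": 0},
    {"slide": [0, 0, -1], "spin": 0},
    {"slide": [-0.5, 0, -1], "spin": 0},
    {"slide": [-1, 0, -1], "spin": 0},
    {"slide": [-1, 0, -0.7], "spin": 0},
    {"slide": [-1, 0, 0], "spin": 0},
    {"slide": [-1, 0, 0], "spin": 0},
    {"slide": [-0.8, 0, 0], "spin": 0},
  ],
)

```text
time_s: 17.65
tcp_pos: [0.6241, -0.0776, 0.2147]
ee_rot: [[-0.973, 0.193, 0.127], [0.196, 0.981, 0.007], [-0.123, 0.032, -0.992]]
wrist_force: [-0.1, 0.4, 0.6]
gripper_width: 0.001
```

Call:
servo_tool(
  deltas=[
    {"slide": [0, 0, 0], "spin": 0},
    {"slide": [0, 0, 0], "spin": 0},
  ],
)

```text
time_s: 17.85
tcp_pos: [0.6258, -0.0787, 0.2143]
ee_rot: [[-0.973, 0.195, 0.128], [0.197, 0.98, 0.008], [-0.124, 0.033, -0.992]]
wrist_force: [0.1, -0.1, -0.0]
gripper_width: 0.006
```

```bash
python3 mw.py; python3 mw.py; python3 m.py -71
python3 - <<'E'
from h import *
c=cap('wrist','w12.png');cap('top','t12.png');cap('scene','s12.png')
b=cv2.imread('pics/w12.png');g=proj(c,[.587,-.059,.064]).astype(int)
cv2.imwrite('pics/w12z.png',cv2.resize(b[g[1]-40:g[1]+60,g[0]-80:g[0]+50],(780,600),interpolation=cv2.INTER_CUBIC))
E
```

```text
[[6, 7, 15, 15, 171]] [[328.17543859649123, 128.1578947368421]]
hub [ 0.58846864 -0.05872528  0.068     ]
ptr [(np.float64(-71.27), np.float64(0.0199)), (np.float64(-71.18), np.float64(0.0299)), (np.float64(-71.18), np.float64(0.0394))]
zero [(np.float64(-70.8), np.float64(0.0517)), (np.float64(-71.58), np.float64(0.0589)), (np.float64(-71.36), np.float64(0.0656)), (np.float64(-71.35), np.float64(0.0698))]
[[6, 6, 15, 15, 171]] [[328.17543859649123, 128.1578947368421]]
hub [ 0.58830982 -0.05870946  0.068     ]
ptr [(np.float64(-70.8), np.float64(0.02)), (np.float64(-70.85), np.float64(0.0298)), (np.float64(-71.0), np.float64(0.0394))]
zero [(np.float64(-70.76), np.float64(0.0518)), (np.float64(-71.44), np.float64(0.059)), (np.float64(-71.21), np.float64(0.0656)), (np.float64(-71.22), np.float64(0.0699))]
t 17.95 p [ 0.6253 -0.0785  0.2144] r 0.043 ang -26.92 yaw 168.57 F [ 0.2 -0.7  0.3] j6 -109.4
tilt [0.1274 0.0076]
(np.float64(-68.11), np.float64(0.0535)) (np.float64(-69.21), np.float64(0.0616)) (np.float64(-63.71), np.float64(0.04))
(np.float64(-69.01), np.float64(0.0537)) (np.float64(-69.98), np.float64(0.0615)) (np.float64(-63.85), np.float64(0.039))
outer [(np.float64(-71.06), np.float64(0.0691)), (np.float64(-71.13), np.float64(0.0689))]
```

View pics/w12z.png

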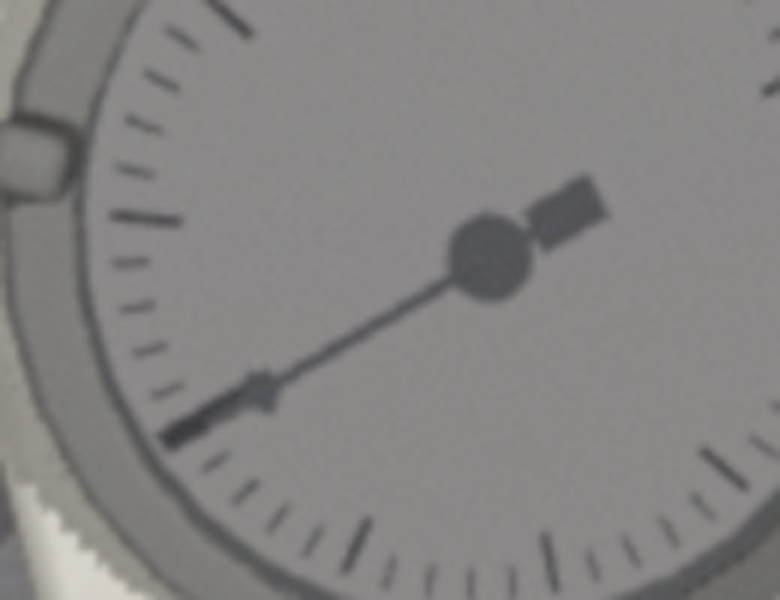

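View pics/s12.png

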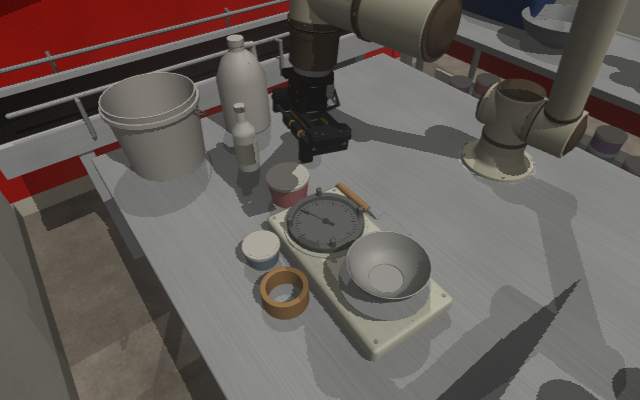

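Run:
```python
from h import *
print(sense()['time_s'],r.finish_job())
```

```text
the job is handed in; nothing more can be done
18.15 None
```

The scale is tared. I pushed one finger lug clockwise through about 172° with the shut fingertips, in two strokes, until the zero mark lay under the pointer. I then lifted the hand clear and handed in at 18.15 s.

**Alignment:** The final wrist view, taken with the hand well above the scale, put the pointer at -70.9° to -71.2° and the zero mark at -71.2° to -71.35°. They agree to about 0.2–0.4°. The top view just before letting go gave 0.1–0.6° on the mark's outer end, depending on the assumed axis. A last top-view measurement, taken after letting go, gave inconsistent values. I put this down to the gripper blocking that view and ignored it.

**Other things on the table:** By eye, the last scene picture shows the bowl, tubs, tape, bottle and spatula where they were at the start. I did not re-measure them.

**What did not go as expected:**
- **Fingertip height:** The fingertips are about 25 mm higher than the reported tool point suggests. My first two passes therefore went over the lug without touching it.
- **Tool tilt:** The tool tilted slowly during the strokes, reaching about 7°. This had no visible effect on the result.
- **Contact forces:** They stayed at about 2–3 N in the readings I saw.

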